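# Shut the tagged air line in the desk's compressed-air box

## Task

Push the sliding cover of the compressed-air box all the way back, away from you, to uncover the two valves, then push the lever that carries the round tag a quarter turn clockwise until it is fully shut, against its stop and square across its pipe. Leave the other lever as it stands (open) and leave the cover back so that the shut lever can be seen. Pushing is all it takes: leave the loose things on the desk standing where they are, without picking any up.

Things in the scene. Friction and masses are not known exactly. Their poses are not given: they have to be found in the camera images.
- air_box: Grey sheet-metal box fixed to the desk, 250 (x) x 294 (y) x 88 mm high. Origin: centre of its underside; x to its back, z up. Front half: open well, x -121 to -5, y -143 to 143, floor z 4, front wall top z 78 mm. Back half: closed deck, z 78, where the cover parks. Side channels rise to z 88.5, reach in to |y| 136. Regulator and gauge behind it, to x 193, z 91.
- cover (a joint): Flat aluminium cover, 130 (x) x 286 (y) x 3 mm, top face at z 83 mm, sliding captive in the box's channels; it cannot be lifted out. Value in m: 0 = closed over the well, 0.115 = fully back at its stop; grows along the box's +x; starts at 0 to 0.02. Stays where it is left; takes 3 to 5 N to move.
- cover_lip (a point): Middle of the front face of the pull lip folded up along the cover's front edge: 130 mm long in y, 3 mm thick (5 at its rolled top), from z 83 to 105 mm. This point: z 93 mm; with the cover closed at x -125, y 0 mm of the box; axes as the box's. Push this face towards +x.
- tagged_valve: Brass ball valve to be shut, fixed in the well, pipe along the box's x. Origin: on the lever's turning axis at desk height; axes as the box's. It sits at x -33 mm and y +50 or -70 mm of the box (the plain valve in the other place). Pipe axis z 30, housing up to z 45, stem to z 65 mm. Its coupler in front of the box reaches x -125 mm of this frame.
- tagged_lever (a joint): Lever of the tagged valve, rad: 0 = open, pointing to -x along the pipe; 1.571 = shut, at its stop, pointing to +y across the pipe. Grows clockwise from above, so push it from its -y side. Starts at 0 to 0.12, stays where left, takes 0.2 N m. 70 mm long from axis to tip: 14 mm wide strip, from 22 mm on a black sleeve 16 mm wide, z 64 to 73 mm above the desk.
- tagged_grip (a point): Middle of the tagged lever's sleeve, 54 mm from the turning axis, z 68.5 mm. On top of the sleeve here is riveted the round aluminium tag, 28 mm across, 2 mm thick (z 73 to 75 mm), standing out 6 mm on either side of the sleeve. It is the only mark.
- plain_valve: The other ball valve, the same but for the tag. Origin and axes as for tagged_valve. Leave it alone.
- plain_lever (a joint): The plain valve's lever: the same lever without a tag, same meaning of values, starts between 0 and 0.12 and must stay open.
- plain_grip (a point): Middle of the plain lever's sleeve, 54 mm from its turning axis, z = 68.5 mm; no tag.
- spray_bottle: Loose white spray bottle, 76 mm across, 208 mm high, origin under its centre; stands to the right (-y) of the box. Bystander.
- seal_tape: Loose spool of seal tape, 54 mm across, 14 mm high, lying in front of the box. Origin under its centre. Bystander.
- coupler: Loose brass coupler standing upright in front of the box, 26 mm across, 56 mm high. Origin under its centre. Bystander.
- wrench: Loose steel wrench, 170 mm long, lying flat to the left (+y) of the box, about along the box's x. Origin at its middle, on the desk. Bystander.
- bushing: Loose aluminium bushing, 86 mm across, bore 60 mm, 38 mm high, to the left (+y) of the box. Origin under its centre. Bystander.
- label_roll: Loose roll of paper labels, 96 mm across, 50 mm high, to the right (-y) of the box. Origin under its centre. Bystander.
- mug: Loose white mug, 80 mm across, 95 mm high, on the left of the desk. Origin under its centre. Bystander.

How it is judged:
By the outcome, as a careful person would: the job done as asked, in the order asked, and still so for the second after the job is handed in, with the robot touching nothing.
It also fails if it takes over 45 s, if anything falls off the work surface, if the arm or the gripper's body presses on something with over 40 N, if the wrist force passes 120 N, or if a joint passes its speed limit or range.

## Robot

A 7-joint arm with a two-finger parallel gripper is mounted at the origin on the work surface. World frame = base frame: x ahead of the robot, y to its left, z up, the work surface at z = 0. Lengths are in m, angles in rad, forces in N, time in s.
With the tool pointing down it reaches from about 0.4 to 0.875 m from the base axis. Payload 6.5 kg.
Tool frame: the origin (TCP) lies on the centre line of the jaws, within the pads' length; the fingertips stand 17 mm ahead of it and the grasp point (between the pads) lies 2 mm behind it (tip_extent is the z of the fingertips in the tool frame, in m); z points along the fingers, y is the direction in which the jaws open and shut (so a half turn about z gives the same grasp; the last joint's range is limited). The gripper opens to 85 mm and grips with 20 to 120 N. Pads are 22 mm wide; open, the fingers measure 114 mm over their backs; the gripper's body (76 mm by 85 mm) begins 54 mm behind the grasp point. The pads swing forward as they close: fully open they stand 13 mm farther back than shut.
Start: joints at [-1.341, 0.536, -0.004, 1.538, 0.003, 1.067, -0.071], TCP at [0.189, 0.622, 0.248] pointing down, gripper open.
Joint ranges: [-2.7, 2.7], [-0.37, 2.16], [-1.27, 1.26], [0.24, 2.4], [-1.31, 4.45], [0.19, 1.91], [-2.76, 2.76]. Speed limits (rad/s): [2.39, 2.39, 3.14, 3.14, 3.14, 3.14, 3.14].

## Interface

Orientations are given as a rotation vector (axis times angle).
In Python, from station import * gives the robot as it stands.
- The arm moves only by the tool step_arm, never from a script. Its argument "moves" is text: rows parted by semicolons, each of 6 numbers parted by spaces: the shift along the tool's x, y, z in m, then the turn, a rotation vector about the tool's x, y, z in degrees. A call has 1 to 8 rows; each row shifts and turns the commanded pose from where the row before left it, along the tool's axes as they then stand; what a row does not reach is not made up. A row lasts 1/10 s, in which the tool goes at most 50 mm and 8.59 degrees, less where a joint would pass 70% of its speed; a pose out of reach is approached as far as the arm can. A call with a gripper value outside its range is refused whole. "hand" is the finger opening in m, from 0 to 0.0854, set as the call begins (left out, the last holds). The fingers move at their own pace and stop on an object; "force" is the grip in N (left out, the last holds). Time passes only in rows, so rows that do not move let the fingers close. It gives the time, the measured TCP pose, the force and the opening at its end, in the units of the state.
- read_state(): the state, without advancing time (a new reading comes with each control period).
- get_image(name): name is "scene" or "top"; returns (picture, depth): 400x640x3 uint8, blue, green, red; 400x640 float32, m along the optical axis (not along the pixel's ray), 0 where there is no reading.
- get_calibration(name): a dict with "fovy" (degrees; the focal length in pixels is half the picture's height over the tangent of half this angle, whatever the lens; pixels are square), "cx", "cy" (the principal point, pixels), "extrinsics" (4x4, takes a point from camera to world coordinates). Camera axes: x right, y up, looking along -z (the intrinsics and any distortion apply to the point x, -y, -z); pixel columns grow to the right and rows downward; lengths in m; the calibration is good to about 2 mm. A picture is of the moment at which its call begins. get_calibration takes no time and is no camera call.
- close_job(): hands the job in, once; it reports no verdict.
The state is a dict: "time": time; "joints": joint angles; "joint_velocities": joint speeds; "joint_torque": joint torques, N m; "eef_pos": TCP position; "tool_rot": TCP orientation; "force": force on the tool from outside, world axes, zero at the start; "torque": the same for the moment, N m; "width": finger opening in m.
Only numpy, scipy, OpenCV 4.12 (cv2) and the standard library are available. Lean on these libraries where they do the work, as an engineer would, in place of code of your own. Each camera call takes 0.05 s, during which the arm holds its last target.

## Working session

There is one attempt and no reset: what is moved stays moved. The work goes in short steps, Python scripts to look and compute and a tool call to move; the robot and the scene stay as the last step left them, time stands still between calls to the robot, and variables do not carry over. Pictures are saved under pics/ and viewed, and the job is handed in when it is done.

Besides the shell and the picture viewer there is one more tool, called after ">>>" as name(argument=value, ...) on one line, values as JSON. step_arm: Moves the arm, as the interface text tells. Its arguments: {"type":"object","properties":{"moves":{"type":"string"},"hand":{"type":"number"},"force":{"type":"number"}},"required":["moves"]}

```bash
ls; mkdir -p pics
python3 - <<'E'
from station import *
import cv2, numpy as np
s=read_state(); print({k:np.round(v,3).tolist() for k,v in s.items()})
for n in("top","scene"):
    p,d=get_image(n); cv2.imwrite(f"pics/{n}0.png",p); np.save(f"{n}0.npy",d); c=get_calibration(n); print(n,c)
E
```

```text
pics
{'time': 0.0, 'joints': [-1.341, 0.537, -0.004, 1.539, 0.003, 1.067, -0.071], 'joint_velocities': [-0.0, 0.002, -0.001, 0.001, -0.0, 0.001, 0.0], 'joint_torque': [-0.001, -58.341, 1.048, -25.911, 0.012, 0.01, 0.0], 'eef_pos': [0.189, 0.621, 0.247], 'tool_rot': [-0.463, -3.107, 0.003], 'force': [0.42, 0.177, -0.244], 'torque': [0.013, -0.019, 0.001], 'width': 0.085}
top {'fovy': 46.33333603404101, 'cx': 318.3273743315283, 'cy': 188.77575922759056, 'extrinsics': array([[ 0.01245639,  0.99330517, -0.11484631,  0.40343769],
       [-0.99990649,  0.01302201,  0.00417608,  0.14988921],
       [ 0.00564365,  0.11478355,  0.99337449,  1.41148531],
       [ 0.        ,  0.        ,  0.        ,  1.        ]])}
scene {'fovy': 55.454426691275415, 'cx': 313.19116150628287, 'cy': 197.9694358695625, 'extrinsics': array([[ 0.80326424, -0.48850926,  0.34077158,  0.91244596],
       [ 0.59554206,  0.6681423 , -0.44599947, -0.29848676],
       [-0.00980904,  0.56119923,  0.82762262,  0.9452478 ],
       [ 0.        ,  0.        ,  0.        ,  1.        ]])}
```

View pics/top0.png

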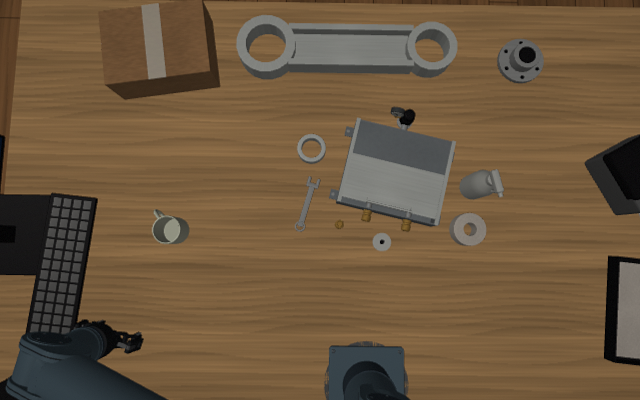

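View pics/scene0.png

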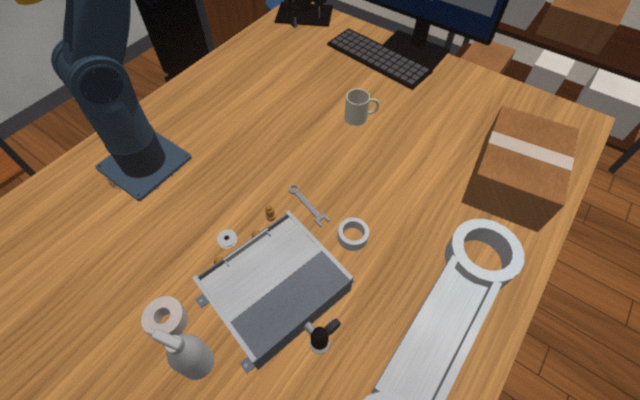

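```bash
cat > h.py <<'E'
import cv2, numpy as np
from station import *
def cam(n):
    c=get_calibration(n); f=200/np.tan(np.radians(c["fovy"]/2)); return f,c["cx"],c["cy"],np.array(c["extrinsics"])
def ray(n,u,v,z):
    f,cx,cy,E=cam(n); d=E[:3,:3]@np.array([(u-cx)/f,-(v-cy)/f,-1]); o=E[:3,3]; t=(z-o[2])/d[2]; return o+t*d
def proj(n,P):
    f,cx,cy,E=cam(n); p=(np.atleast_2d(P)-E[:3,3])@E[:3,:3]; return np.c_[cx+f*p[:,0]/-p[:,2],cy-f*p[:,1]/-p[:,2]]
def crop(n,p,u0,v0,w,h,s,out):
    cv2.imwrite(out,cv2.resize(p[v0:v0+h,u0:u0+w],None,fx=s,fy=s,interpolation=cv2.INTER_CUBIC))
E
python3 - <<'E'
from h import *
crop("top",cv2.imread("pics/top0.png"),320,95,150,110+40,4,"pics/topc0.png")
crop("scene",cv2.imread("pics/scene0.png"),180,190,190,180,4,"pics/scenec0.png")
E
```

```text
(no output)
```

View pics/topc0.png

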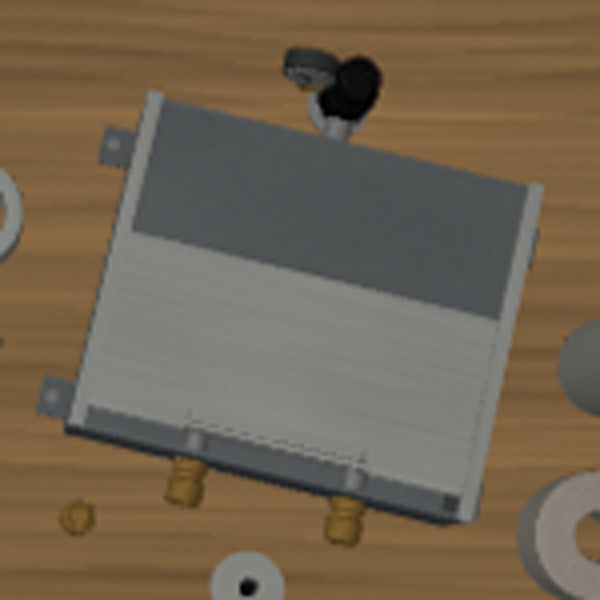

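View pics/scenec0.png

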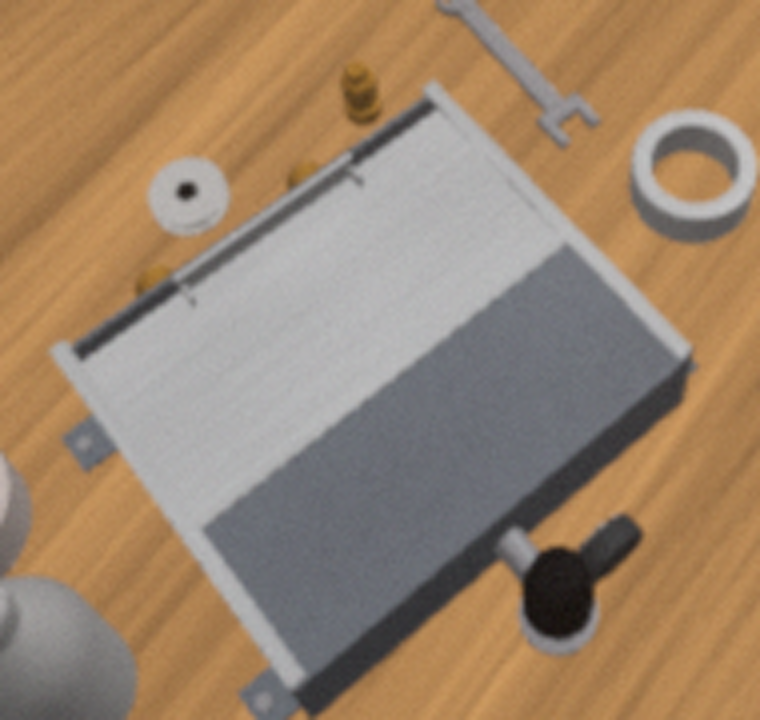

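```bash
cat >> h.py <<'E'
def unc(U,V,u0,v0,s): return u0+(U+.5)/s-.5, v0+(V+.5)/s-.5
E
python3 - <<'E'
from h import *
from scipy.optimize import least_squares
f=lambda U,V:ray("top",*unc(U,V,320,95,4),.0885)[:2]
fs=lambda U,V:ray("scene",*unc(U,V,180,190,4),.0885)[:2]
B=np.array([[.125,.147],[.125,-.147],[-.125,.147],[-.125,-.147]])
for nm,W in(("top",[f(151,90),f(543,186),f(67,426),f(474,520)]),("scene",[fs(690,350),fs(300,690),fs(432,83),fs(54,347)])):
    W=np.array(W);print(W.round(4))
    m=lambda q:(B@np.array([[np.cos(q[2]),np.sin(q[2])],[-np.sin(q[2]),np.cos(q[2])]])+q[:2])
    r=least_squares(lambda q:(m(q)-W).ravel(),[.6,0,0]);print(nm,r.x,np.degrees(r.x[2]),(m(r.x)-W).round(4))
    q=r.x;R=np.array([[np.cos(q[2]),-np.sin(q[2])],[np.sin(q[2]),np.cos(q[2])]])
    if nm=="top":
        for U,V in((134,232),(498,320)): print("cover back",R.T@(ray("top",*unc(U,V,320,95,4),.083)[:2]-q[:2]))
        for U,V in((190,415),(365,460)): print("lip",R.T@(ray("top",*unc(U,V,320,95,4),.105)[:2]-q[:2]))
    else:
        for U,V in((567,243),(203,525)): print("cover back",R.T@(ray("scene",*unc(U,V,180,190,4),.083)[:2]-q[:2]))
        for U,V in((352,153),(175,275)): print("lip",R.T@(ray("scene",*unc(U,V,180,190,4),.105)[:2]-q[:2]))
        print("coupler,tape",ray("scene",*unc(360,110,180,190,4),0.0),ray("scene",*unc(188,200,180,190,4),0.01))
d=np.load("top0.npy");print(d[140:240:20,340:460:20])
E
```

```text
[[ 0.7672  0.0336]
 [ 0.7001 -0.2498]
 [ 0.5217  0.0926]
 [ 0.4588 -0.1958]]
top [ 0.61195461 -0.07982586 -0.22550423] -12.920440602406314 [[-0.0005  0.0019]
 [ 0.0008 -0.0013]
 [ 0.0012 -0.0012]
 [-0.0015  0.0006]]
cover back [0.02225355 0.1332887 ]
cover back [ 0.0216661  -0.13569295]
lip [-0.10013232  0.06610854]
lip [-0.1020096  -0.06020441]
[[ 0.7702  0.035 ]
 [ 0.709  -0.2455]
 [ 0.5285  0.0909]
 [ 0.4627 -0.1888]]
scene [ 0.61758818 -0.07708669 -0.22465629] -12.871857186401169 [[ 0.002   0.0034]
 [-0.0023 -0.0028]
 [-0.      0.0031]
 [ 0.0003 -0.0038]]
cover back [0.02098736 0.13610748]
cover back [ 0.01883449 -0.13445202]
lip [-0.10752887  0.06729045]
lip [-0.10968915 -0.06426027]
coupler,tape [0.46108441 0.08212908 0.        ] [ 0.41674473 -0.04815985  0.01      ]
[[1.4406011 1.3581835 1.3628472 1.3635508 1.364988  1.3574855]
 [1.429099  1.3492914 1.3481499 1.3553581 1.3561754 1.3496841]
 [1.42781   1.340883  1.3437135 1.3428313 1.3395759 1.340125 ]
 [1.3276908 1.337496  1.3368992 1.33338   1.3362036 1.3318179]
 [1.363262  1.4089485 1.4092393 1.41202   1.3359823 1.4142321]]
```

```bash
cat >> h.py <<'E'
from scipy.spatial.transform import Rotation as Ro
C=np.array([.6135,-.079]); A=-.2253
RB=np.array([[np.cos(A),-np.sin(A)],[np.sin(A),np.cos(A)]])
w2b=lambda p:RB.T@(np.asarray(p)[:2]-C)
b2w=lambda p:RB@np.asarray(p)+C
def st():
    s=read_state(); R=Ro.from_rotvec(s["tool_rot"]); D=Ro.from_matrix(np.array([[-np.cos(A),-np.sin(A),0],[-np.sin(A),np.cos(A),0],[0,0,-1]]))
    p=s["eef_pos"]; print("t",s["time"],"box xy",w2b(p).round(4),"z",np.round(p[2],4),"turn to align deg",np.degrees((R.inv()*D).as_rotvec()).round(2),"F",np.round(s["force"],2),"w",s["width"])
E
python3 - <<'E'
from h import *
st(); print(b2w([-.15,0]))
import station; print([k for k in dir(station) if 'tip' in k])
E
```

```text
t 0.1 box xy [-0.5699  0.5878] z 0.2475 turn to align deg [-0.09  0.   -4.04] F [-0.66 -0.48 -0.56] w 0.08532408425657023
[ 0.46729093 -0.04549018]
['tip_extent']
```

>>> step_arm(moves="-0.032 -0.034 0 0 0 -4; -0.032 -0.034 0 0 0 0; -0.032 -0.034 0 0 0 0; -0.032 -0.034 0 0 0 0; -0.032 -0.034 0 0 0 0; -0.032 -0.034 0 0 0 0; -0.032 -0.034 0 0 0 0; -0.032 -0.034 0 0 0 0", hand=0, force=40)

```text
time: 0.9
eef_pos: [0.3757, 0.2959, 0.2482]
tool_rot: [-0.354, -3.121, 0.0]
force: [1.1, 0.3, 0.1]
width: -0.0001
```

>>> step_arm(moves="-0.02 -0.039 0 0 0 0; -0.02 -0.039 0 0 0 0; -0.02 -0.039 0 0 0 0; -0.02 -0.039 0 0 0 0; -0.02 -0.039 0 0 0 0; -0.02 -0.039 0 0 0 0; -0.02 -0.039 0 0 0 0; 0 0 0 0 0 0")

```text
time: 1.7
eef_pos: [0.4511, -0.0057, 0.2485]
tool_rot: [0.368, 3.119, -0.004]
force: [-0.1, -0.0, 0.5]
width: 0.0001
```

Run:
```python
from h import *
st(); print(tip_extent if not callable(tip_extent) else tip_extent())
for n in("top","scene"):
    p,d=get_image(n); cv2.imwrite(f"pics/{n}1.png",p)
crop("top",p if 0 else cv2.imread("pics/top1.png"),320,95,150,150,4,"pics/topc1.png")
crop("scene",cv2.imread("pics/scene1.png"),140,100,240,220,3,"pics/scenec1.png")
```

```text
t 1.7 box xy [-0.1747  0.0352] z 0.2485 turn to align deg [-0.12  0.08 -0.56] F [-0.1  -0.    0.52] w 0.00013711124394987892
0.017
```

View pics/scenec1.png

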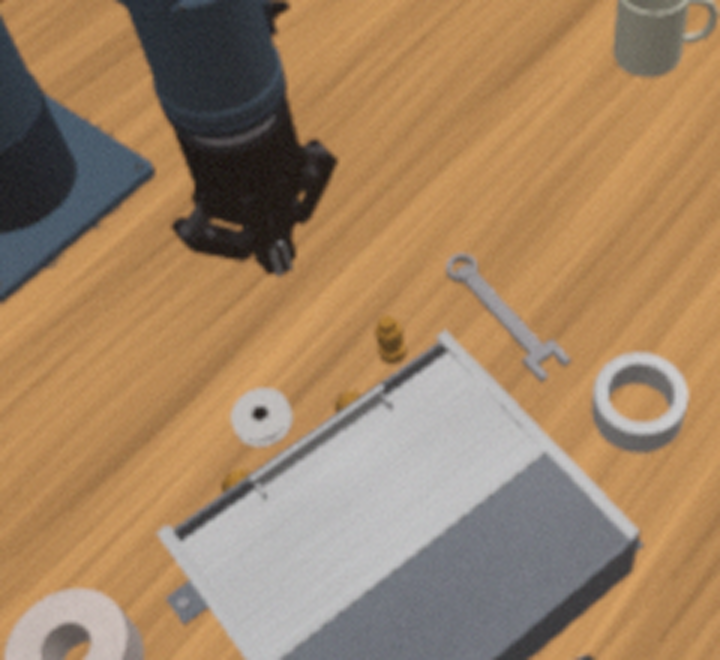

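View pics/topc1.png

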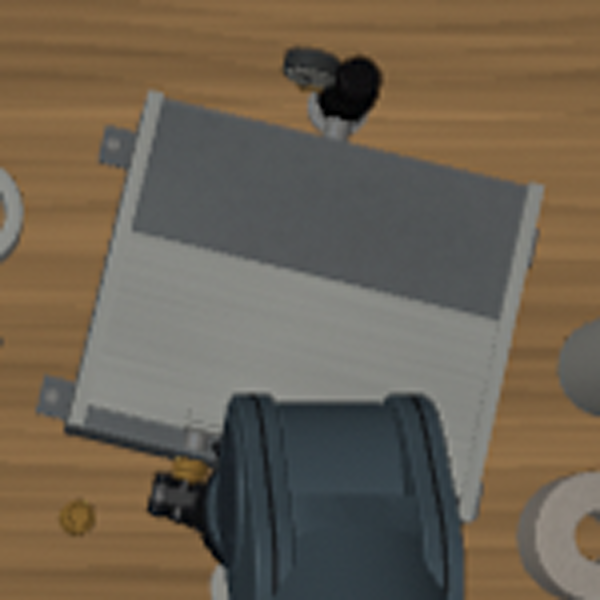

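>>> step_arm(moves="0 -0.018 0.03 0 0 -0.5; 0 -0.017 0.03 0 0 0; 0 0 0.03 0 0 0; 0 0 0.03 0 0 0; 0 0 0.02 0 0 0; -0.015 0 0 0 0 0; -0.015 0 0 0 0 0; 0 0 0 0 0 0")

```text
time: 2.6
eef_pos: [0.4737, -0.0387, 0.1082]
tool_rot: [0.337, 3.122, 0.001]
force: [-0.2, 0.1, 0.3]
width: -0.0001
```

Run:
```python
from h import *
st()
p,d=get_image("scene"); cv2.imwrite(f"pics/scene2.png",p)
crop("scene",p,140,120,240,200,3,"pics/scenec2.png")
```

```text
t 2.6 box xy [-0.1452  0.0081] z 0.1082 turn to align deg [0.05 0.08 0.6 ] F [-0.18  0.13  0.27] w -6.740559640334289e-05
```

View pics/scenec2.png

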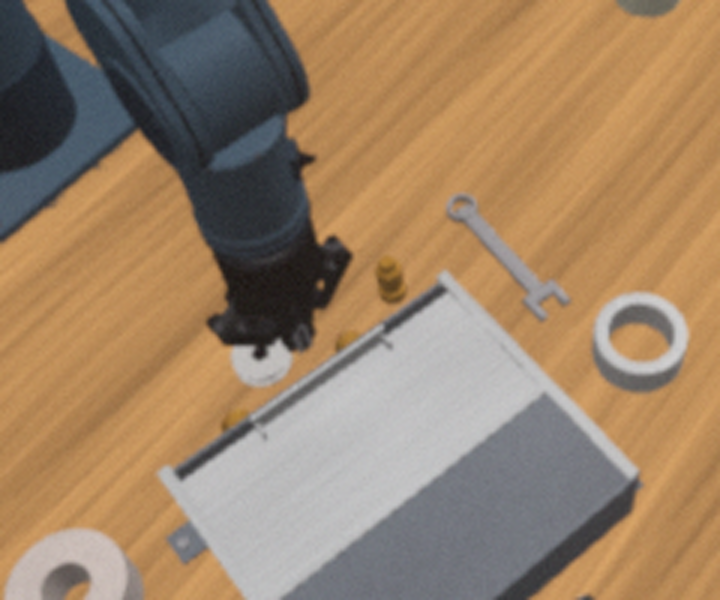

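>>> step_arm(moves="-0.015 -0.004 0 0 0 0; -0.012 -0.004 0 0 0 0; -0.015 0 0 0 0 0; -0.015 0 0 0 0 0; -0.015 0 0 0 0 0; -0.015 0 0 0 0 0; -0.01 0 0 0 0 0; 0 0 0 0 0 0")

```text
time: 3.45
eef_pos: [0.5657, -0.069, 0.1082]
tool_rot: [0.341, 3.122, -0.0]
force: [0.7, 0.3, -0.3]
width: -0.0003
```

>>> step_arm(moves="-0.008 0 0 0 0 0; -0.006 0 0 0 0 0; 0 0 0 0 0 0")

```text
time: 3.75
eef_pos: [0.5793, -0.0719, 0.1082]
tool_rot: [0.34, 3.123, 0.0]
force: [-0.6, 0.1, -0.9]
width: 0.0003
```

Run:
```python
from h import *
st()
p,d=get_image("scene"); cv2.imwrite(f"pics/scene3.png",p)
crop("scene",p,140,120,240,200,3,"pics/scenec3.png")
```

```text
t 3.75 box xy [-0.0349 -0.0008] z 0.1082 turn to align deg [0.   0.03 0.47] F [-0.65  0.13 -0.87] w 0.0003178330341809588
```

View pics/scenec3.png

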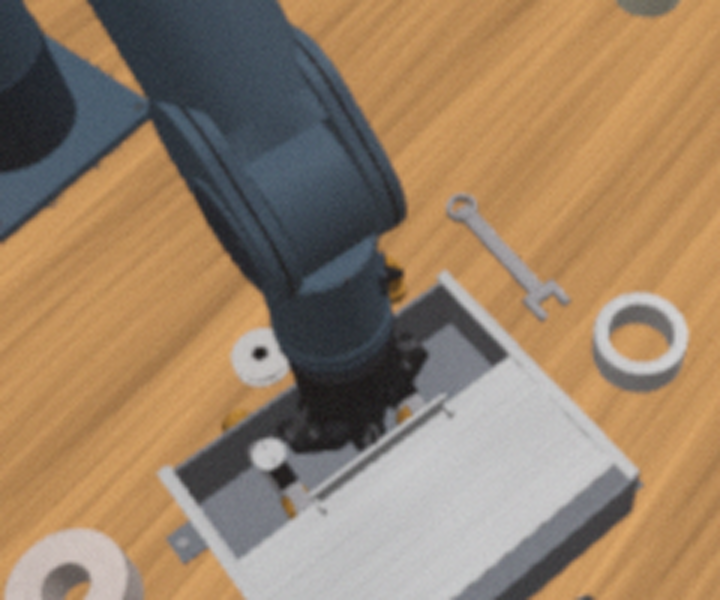

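>>> step_arm(moves="-0.006 0 0 0 0 0; -0.004 0 0 0 0 0; 0 0 0 0 0 0")

```text
time: 4.1
eef_pos: [0.5892, -0.0742, 0.1083]
tool_rot: [0.34, 3.122, 0.0]
force: [-1.0, 0.1, -0.6]
width: 0.0003
```

>>> step_arm(moves="-0.003 0 0 0 0 0; -0.003 0 0 0 0 0; 0 0 0 0 0 0")

```text
time: 4.4
eef_pos: [0.5934, -0.0752, 0.1081]
tool_rot: [-0.34, -3.12, -0.001]
force: [-5.7, 1.2, 3.3]
width: 0.0
```

>>> step_arm(moves="-0.003 0 0 0 0 0; 0 0 0 0 0 0")

```text
time: 4.6
eef_pos: [0.5936, -0.0752, 0.1076]
tool_rot: [-0.339, -3.115, -0.002]
force: [-12.8, 3.2, 7.8]
width: -0.0003
```

>>> step_arm(moves="0.01 0 0 0 0 0; 0.015 0 0 0 0 0; 0.02 0 -0.03 0 0 0; 0 0 -0.04 0 0 0; 0 0.04 -0.03 0 0 0; 0 0.05 0 0 0 0; 0 0.05 0 0 0 0; 0 0.04 0 0 0 0")

```text
time: 5.4
eef_pos: [0.5936, 0.1133, 0.2094]
tool_rot: [0.337, 3.12, 0.004]
force: [0.6, -0.1, 0.2]
width: -0.0007
```

Run:
```python
from h import *
st()
for n in("top","scene"):
    p,d=get_image(n); cv2.imwrite(f"pics/{n}4.png",p)
crop("top",cv2.imread("pics/top4.png"),320,95,190,150,4,"pics/topc4.png")
crop("scene",cv2.imread("pics/scene4.png"),140,200,220,190,3,"pics/scenec4.png")
```

```text
t 5.4 box xy [-0.0624  0.1829] z 0.2094 turn to align deg [0.17 0.21 0.58] F [ 0.62 -0.05  0.19] w -0.0007053771899185216
```

View pics/scenec4.png

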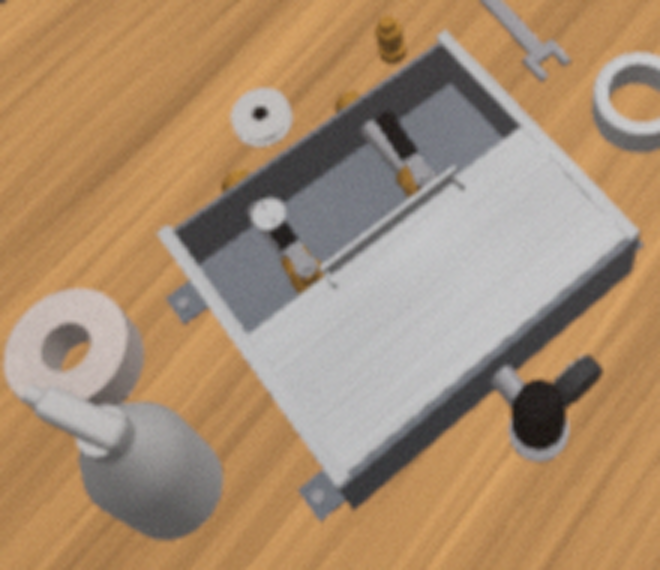

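View pics/topc4.png

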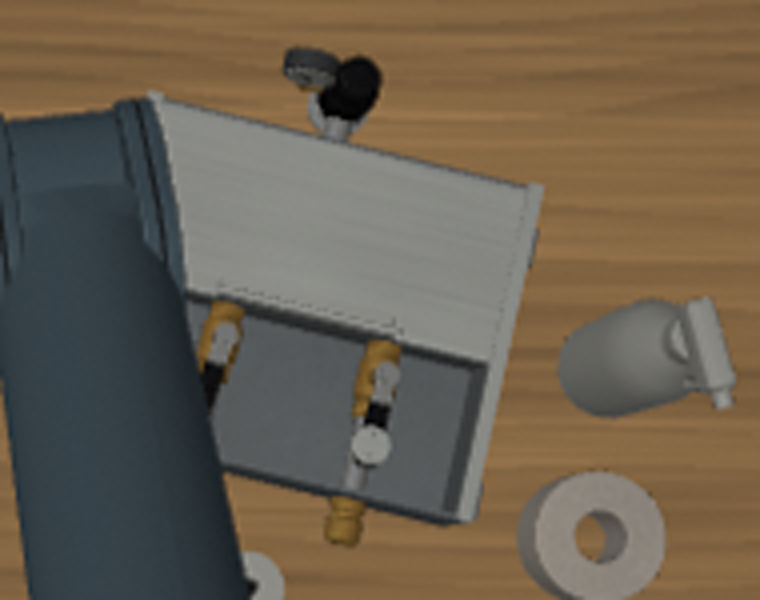

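Run:
```python
from h import *
T=lambda U,V,z:w2b(ray("top",*unc(U,V,320,95,4),z)).round(4)
S=lambda U,V,z:w2b(ray("scene",*unc(U,V,140,200,3),z)).round(4)
print("tag",T(371,446,.075),S(269,214,.075)); print("axis",T(387,376,.073),S(305,267,.073))
print("bottle neck/body base",S(150,520,0),"bottle cap",S(120,430,.19),T(612,370,.1),T(710,340,.19))
```

```text
tag [-0.089  -0.0688] [-0.0839 -0.066 ]
axis [-0.0365 -0.0696] [-0.0281 -0.0691]
bottle neck/body base [ 0.0304 -0.2672] bottle cap [ 0.0338 -0.2306] [ 0.0009 -0.2187] [ 0.0182 -0.2507]
```

>>> step_arm(moves="0.005 -0.042 0 0 0 0; 0.005 -0.042 0 0 0 0; 0.005 -0.042 0 0 0 0; 0.005 -0.042 0 0 0 0; 0.003 -0.042 0 0 0 0; 0 -0.042 0 0 0 0; 0 -0.04 0 0 0 0; 0 0 0 0 0 0")

```text
time: 6.3
eef_pos: [0.5052, -0.1785, 0.2092]
tool_rot: [0.356, 3.119, -0.007]
force: [0.1, 0.1, 0.1]
width: 0.0
```

Run:
```python
from h import *
st()
```

```text
t 6.3 box xy [-0.0834 -0.1211] z 0.2092 turn to align deg [-0.22  0.19 -0.11] F [0.15 0.07 0.1 ] w 3.967780348933215e-05
```

>>> step_arm(moves="0 0.011 0.02 0 0 0; 0 0 0.03 0 0 0; 0 0 0.03 0 0 0; 0 0 0.02 0 0 0; 0 0 0 0 0 0")

```text
time: 6.8
eef_pos: [0.5079, -0.1594, 0.1063]
tool_rot: [-0.34, -3.12, -0.0]
force: [-0.0, -0.2, 0.7]
width: -0.0003
```

Run:
```python
from h import *
st()
for n in("top","scene"):
    p,d=get_image(n); cv2.imwrite(f"pics/{n}5.png",p)
crop("scene",cv2.imread("pics/scene5.png"),140,180,200,190,4,"pics/scenec5.png")
```

```text
t 6.8 box xy [-0.085 -0.102] z 0.1063 turn to align deg [-0.01 -0.18  0.48] F [-0.   -0.24  0.65] w -0.00029138499549313254
```

View pics/scenec5.png

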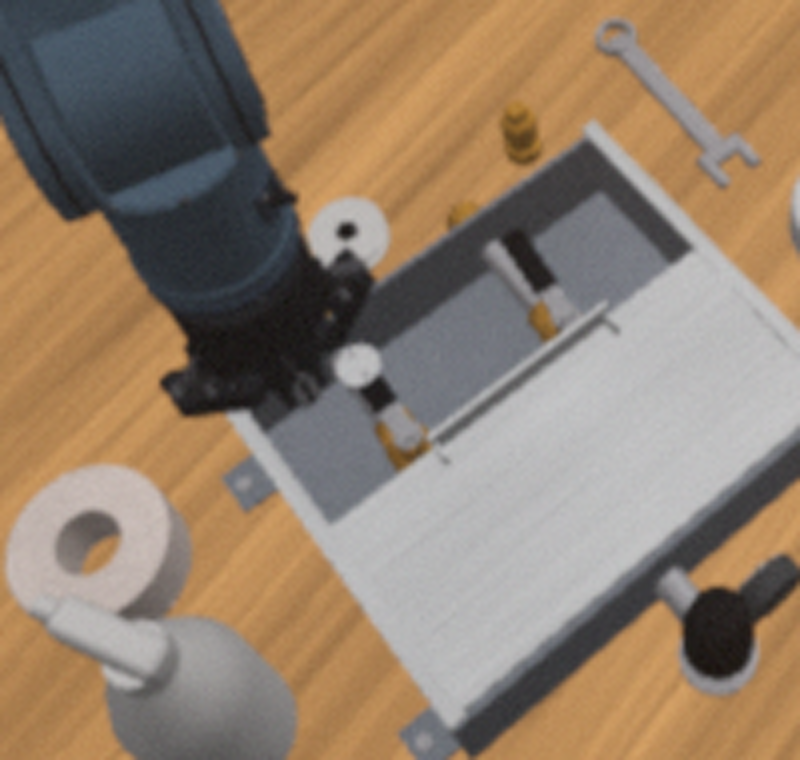

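>>> step_arm(moves="0 -0.006 0 0 0 0; 0 0 0.01 0 0 0; 0 0 0.01 0 0 0; 0 0 0.01 0 0 0; 0 0 0 0 0 0")

```text
time: 7.4
eef_pos: [0.5067, -0.1654, 0.0767]
tool_rot: [-0.34, -3.12, -0.001]
force: [0.1, 0.4, 0.0]
width: -0.0001
```

Run:
```python
from h import *
st()
for n in("top","scene"):
    p,d=get_image(n); cv2.imwrite(f"pics/{n}6.png",p)
crop("scene",cv2.imread("pics/scene6.png"),140,180,200,190,4,"pics/scenec6.png")
```

```text
t 7.4 box xy [-0.0848 -0.1081] z 0.0767 turn to align deg [ 0.01 -0.16  0.47] F [0.07 0.36 0.01] w -9.169883583407288e-05
```

View pics/scenec6.png

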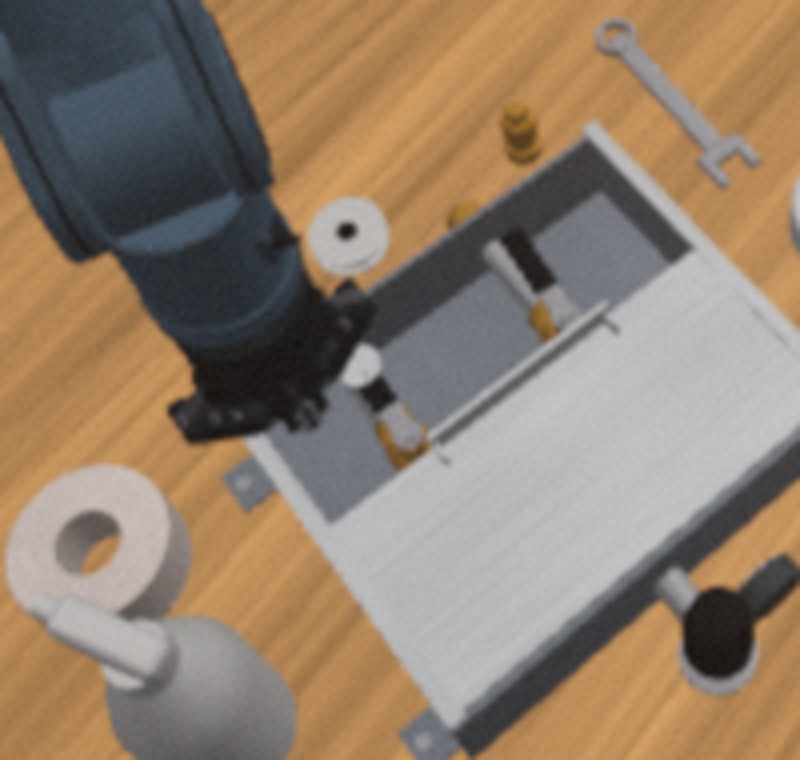

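>>> step_arm(moves="0.002 0.008 0 0 0 0; 0.002 0.008 0 0 0 0; 0.003 0.009 0 0 0 0; 0.002 0.008 0 0 0 0; 0 0.009 0 0 0 0; 0 0.008 0 0 0 0; -0.004 0.014 0 0 0 0; 0 0 0 0 0 0")

```text
time: 8.3
eef_pos: [0.5165, -0.1, 0.0781]
tool_rot: [-0.336, -3.122, -0.002]
force: [-1.6, -0.8, -0.4]
width: -0.0001
```

Run:
```python
from h import *
st()
for n in("top","scene"):
    p,d=get_image(n); cv2.imwrite(f"pics/{n}7.png",p)
crop("scene",cv2.imread("pics/scene7.png"),140,180,200,190,4,"pics/scenec7.png")
```

```text
t 8.3 box xy [-0.0899 -0.0421] z 0.0781 turn to align deg [ 0.05 -0.09  0.62] F [-1.55 -0.79 -0.41] w -0.00011182549157626462
```

View pics/scenec7.png

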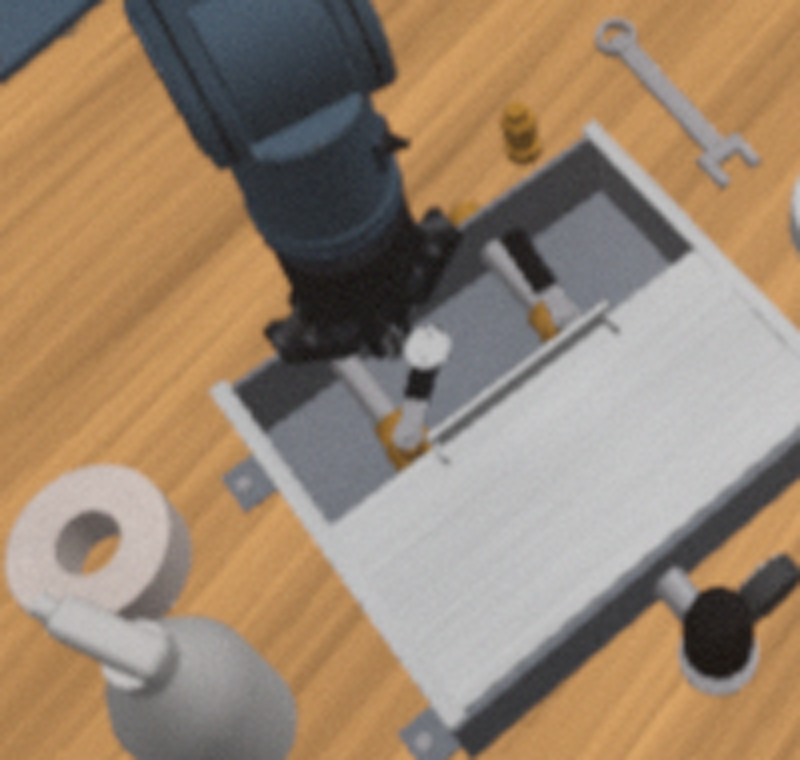

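>>> step_arm(moves="-0.005 0.007 0 0 0 0; -0.005 0.007 0 0 0 0; -0.005 0.004 0 0 0 0; -0.005 0.004 0 0 0 0; -0.005 0.003 0 0 0 0; -0.004 0.001 0 0 0 0; 0 0 0 0 0 0")

```text
time: 9.1
eef_pos: [0.5513, -0.0825, 0.0782]
tool_rot: [0.339, 3.123, 0.001]
force: [-2.4, 0.7, -2.1]
width: 0.0001
```

Run:
```python
from h import *
st()
for n in("top","scene"):
    p,d=get_image(n); cv2.imwrite(f"pics/{n}8.png",p)
crop("scene",cv2.imread("pics/scene8.png"),140,180,200,190,4,"pics/scenec8.png")
```

```text
t 9.1 box xy [-0.0598 -0.0173] z 0.0782 turn to align deg [0.04 0.02 0.51] F [-2.42  0.69 -2.1 ] w 6.950061722626964e-05
```

View pics/scenec8.png

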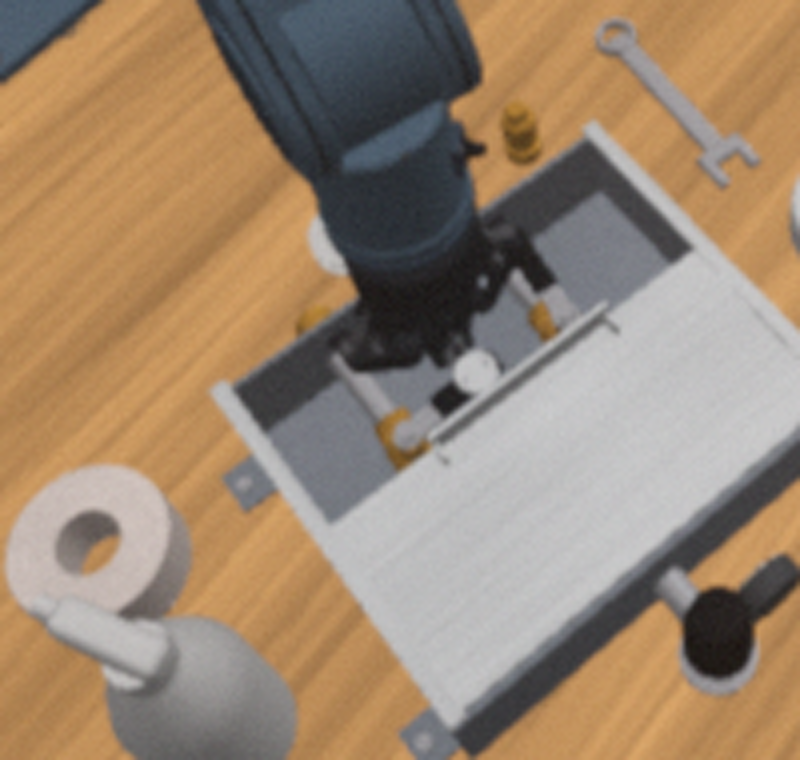

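>>> step_arm(moves="-0.003 0 0 0 0 0; -0.002 0 0 0 0 0; 0 0 0 0 0 0")

```text
time: 9.5
eef_pos: [0.555, -0.0827, 0.0782]
tool_rot: [-0.339, -3.121, -0.003]
force: [-5.4, 4.4, 1.0]
width: -0.0002
```

>>> step_arm(moves="-0.002 0 0 0 0 0; 0 0 0 0 0 0")

```text
time: 9.7
eef_pos: [0.5553, -0.0828, 0.0779]
tool_rot: [-0.338, -3.118, -0.004]
force: [-8.7, 5.6, 4.2]
width: 0.0
```

>>> step_arm(moves="-0.002 0 0 0 0 0; 0 0 0 0 0 0")

```text
time: 9.9
eef_pos: [0.5556, -0.0828, 0.0777]
tool_rot: [-0.338, -3.114, -0.005]
force: [-13.4, 5.8, 7.9]
width: -0.0001
```

Run:
```python
from h import *
st()
```

```text
t 9.9 box xy [-0.0556 -0.0166] z 0.0777 turn to align deg [ 0.11 -0.52  0.53] F [-13.37   5.75   7.86] w -0.00011251275071966548
```

>>> step_arm(moves="0.005 0 0 0 0 0; 0.01 0 0 0 0 0; 0.01 0 -0.02 0 0 0; 0 0 -0.03 0 0 0; 0 0 -0.04 0 0 0; 0.02 0 -0.04 0 0 0; 0.05 0 0 0 0 0; 0.05 0 0 0 0 0")

```text
time: 10.7
eef_pos: [0.4185, -0.054, 0.2098]
tool_rot: [0.341, 3.117, 0.001]
force: [-0.2, 0.3, 1.1]
width: 0.0003
```

>>> step_arm(moves="0 0.04 0 0 0 0; 0 0.04 0 0 0 0; 0 0.04 0 0 0 0; 0 0.04 0 0 0 0; 0 0.04 0 0 0 0; 0 0.04 0 0 0 0; 0 0.03 0 0 0 0; 0 0 0 0 0 0")

```text
time: 11.5
eef_pos: [0.477, 0.2151, 0.2089]
tool_rot: [0.331, 3.121, 0.006]
force: [-0.6, 0.0, 0.2]
width: 0.0
```

Run:
```python
from h import *
st()
for n in("top","scene"):
    p,d=get_image(n); cv2.imwrite(f"pics/{n}9.png",p)
crop("top",cv2.imread("pics/top9.png"),290,95,190,150,4,"pics/topc9.png")
crop("scene",cv2.imread("pics/scene9.png"),140,180,200,150,4,"pics/scenec9.png")
```

```text
t 11.5 box xy [-0.1987  0.2562] z 0.2089 turn to align deg [0.25 0.16 0.81] F [-0.6   0.05  0.19] w 2.1908936319240495e-05
```

View pics/scenec9.png

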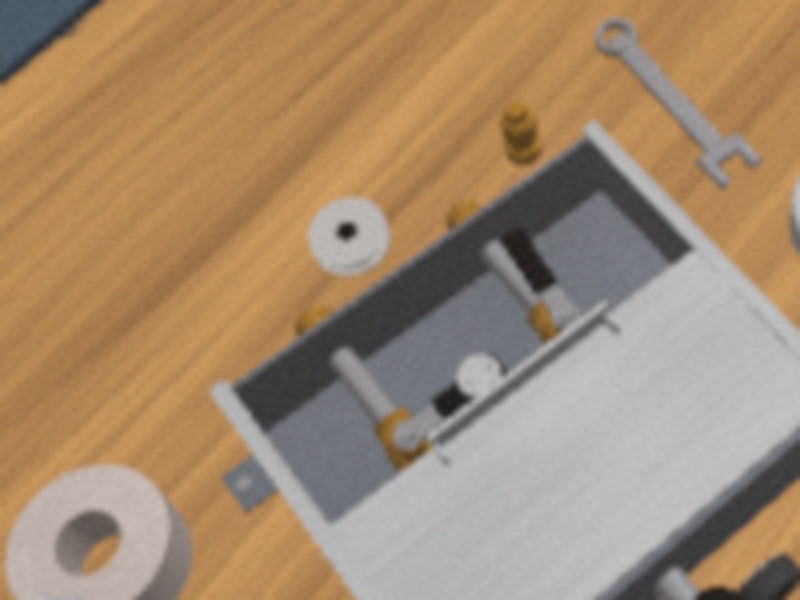

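View pics/topc9.png

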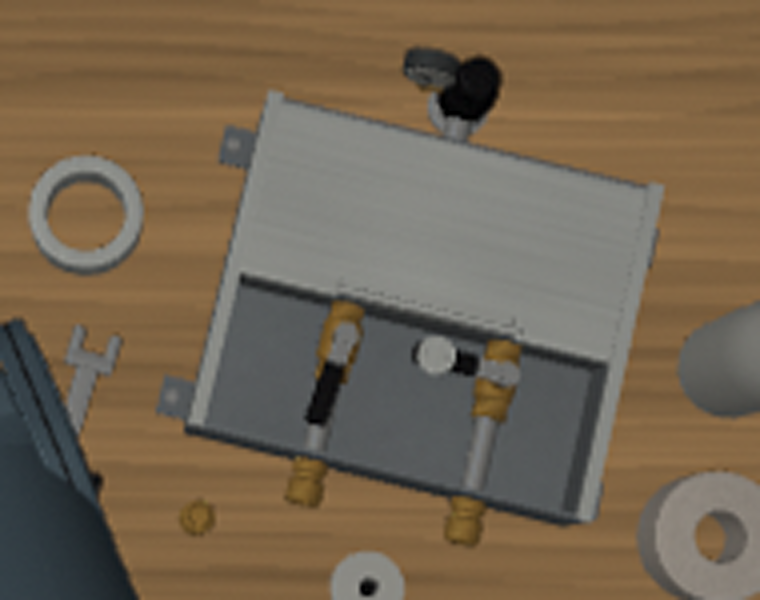

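Run:
```python
from h import *
T=lambda U,V,z:w2b(ray("top",*unc(U,V,290,95,4),z))
S=lambda U,V,z:w2b(ray("scene",*unc(U,V,140,180,4),z))
for g in(lambda:T(437,355,.075)-T(506,374,.073),lambda:S(479,375,.075)-S(407,434,.073)):
    v=g();print("tagged",v,np.degrees(np.arctan2(v[1],-v[0])))
print("tag abs",T(437,355,.075),S(479,375,.075),"axis",T(506,374,.073))
v=T(322,400,.073)-T(346,336,.073);print("plain",v,np.degrees(np.arctan2(v[1],-v[0])))
v=T(322+0,400,.073)
a=cv2.imread("pics/scene4.png").astype(int);b=cv2.imread("pics/scene9.png").astype(int)
print("diff plain lever area",abs(a-b)[235:265,255:285].mean(), abs(a-b)[330:360,200:230].mean())
```

```text
tagged [0.00139068 0.05171409] 91.5404050287967
tagged [-0.00149308  0.05448773] 88.43036130640918
tag abs [-0.03389423 -0.01691639] [-0.03069161 -0.01377094] axis [-0.0352849  -0.06863048]
plain [-0.04944592  0.00649326] 7.481297921075286
diff plain lever area 3.6303703703703705 4.141851851851852
```

Run:
```python
from h import *
print(close_job())
```

```text
the job is handed in; nothing more can be done
None
```

The cover is fully back and the tagged lever, on the right-hand (-y) valve, is shut. I handed the job in at about 11.6 s on the robot clock; the hand-in reports no verdict.

- **Cover:** I pushed its lip with the closed fingers until it stopped moving and the force rose to about 15 N. The fingers stood where the 115 mm stop should be, and the last pictures show it still back.
- **Tagged lever:** I pushed it clockwise until it stalled against its stop, at about 17 N. With the arm clear, I measured 91.5° in the top view and 88.4° in the scene view. They differ by 3°, within what I can read off the pictures, and both agree with a lever square across its pipe.
- **Plain lever:** It is still open, at about 7° (near the upper end of its starting range). Its part of the picture before and after the lever push differs only by noise.
- **Loose things:** I touched none. The ones in the last close-up pictures stand where they did; I did not re-measure the mug. The arm ended clear of everything.

No check failed. The two cameras disagreed by up to about 8 mm on absolute positions, so I relied on contact force for both stops.

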